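# Roll the ink roller up its sloped channel and park it behind the ridge

### The job

The sloped wooden rack has two channels, each with a rubber roller lying at its low end. With the fingertips only, push the roller that has steel axle pins sticking out of its ends gently up its own channel, over the small ridge near the top and into the pocket in front of the end stop, so that it cannot roll back, then let go of it. Do not lift it or flick it, leave the other roller (no pins) at the bottom of its channel, and do not disturb the ink bottle, tape roll and glue stick standing near by.

Things in the scene. Friction and masses are not known exactly. Their poses are not given: they have to be found in the camera images.
- bed: Sloped wooden bed of the rack, fixed, 276 mm long, 184 wide. Origin: its middle, on the channel floor, 46 mm above the table. Axes tilted with the slope: x UP the slope (0.15 rad from level), y across, left looking uphill, z square to the floor. Two channels along x, centred at y = +48 and -48 mm, 68 mm wide; side walls 12 mm above the floor, the middle one 28 mm wide, the outer 10 mm.
- lip (a point): Fixed point at the low end of the bed, on its centre line (bed x = -120 mm), level with the top of the round cross lips, 8 mm above the floor, that close both channels. Rollers start against the lip, centre at bed x = -100 mm and 24 mm above the floor. A roller let go short of the ridge rolls back there.
- ridge (a point): Fixed point near the high end, on the bed's centre line (bed x = 88 mm), level with the top of the rounded ridge across each channel's floor, 2.5 mm proud of the floor. Uphill of it is the pocket, ended by a stop board whose face is at bed x = 126 mm, top 30 mm above the floor. A parked roller lies between ridge and board, centre at bed x = 100 to 102 mm.
- roller_center (a point): Centre of the roller to park: black hard rubber cylinder, diameter 48 mm, length 64 mm, lying across its channel (along bed y), with a steel axle pin 13 mm thick sticking out 16 mm at each end (96 mm overall); 0.11 to 0.22 kg. Starts at the low end of either channel. It turns as it rolls: use the position only. It rolls easily; pushing takes about 2 N, a bit more at the ridge.
- spare_center (a point): Centre of the other roller, to be left where it is: same black hard rubber cylinder, 48 mm in diameter, 64 mm long, but with no pins, only a flat dark bore at each end. It starts at the low end of the other channel.
- park_left (a point): Where the centre of a roller is when parked in the channel at bed y = +48 mm (bed x = 100 mm, 24 mm above the floor). A fixed point.
- park_right (a point): The same for the channel at bed y = -48 mm. A fixed point.
- ink: Bystander: round ink bottle with screw cap, 43 mm wide, 60 mm tall, standing loose on the table to the right of the rack. Origin at the centre of its underside.
- tape: Bystander: roll of brown tape lying flat, 90 mm wide, 48 mm tall, loose on the table to the left of the rack. Origin at the centre of its underside.
- glue: Bystander: glue stick standing upright, 26 mm wide, 89 mm tall, loose on the table to the right of the rack. Origin at the centre of its underside.
Mind the look-alikes: they are no part of the job. What is shaped like the part that bears spare_center but blue or yellow is not meant.

How it is judged:
By the outcome, as a careful person would: the job done as asked, in the order asked, and still so for the second after the job is handed in, with the robot touching nothing.
It also fails if it takes over 40 s, if anything falls off the work surface, if the arm or the gripper's body presses on something with over 40 N, if the wrist force passes 120 N, or if a joint passes its speed limit or range.

### The arm

A 6-joint arm with a two-finger parallel gripper is mounted at the origin on a cart in front of the work surface, level with it; the furniture and walls round the work are solid. World frame = base frame: x ahead of the robot, y to its left, z up, the work surface at z = 0. Lengths are in m, angles in rad, forces in N, time in s.
With the tool pointing down it reaches from about 0.275 to 1 m from the base axis. Payload 8.4 kg.
Tool frame: the origin (TCP) lies midway between the tips of the shut fingers; the grasp point (between the pads) lies 19 mm behind it; y points along the fingers, z is the direction in which the jaws open and shut, and the axes are right-handed (so a half turn about y gives the same grasp; the last joint's range is limited). The gripper opens to 85 mm and grips with 20 to 120 N. Pads are 22 mm wide; open, the fingers measure 114 mm over their backs; the gripper's body (76 mm by 85 mm) begins 54 mm behind the grasp point. The pads swing forward as they close: fully open they stand 13 mm farther back than shut.
Start: joints at [1.119, 0.353, 1.633, -0, 1.155, -0.002], TCP at [0.272, 0.563, 0.203] pointing down, gripper open.
Joint ranges: [-2.63, 2.63], [-0.92, 2.1], [0.06, 2.66], [-1.3, 4.44], [0, 2.69], [-3.02, 3.02]. Speed limits (rad/s): [2.22, 2.22, 2.79, 3.14, 3.14, 3.14].

### API

Orientations are given as a unit quaternion [x, y, z, w].
In Python, from workcell import arm gives the robot as it stands. The module is installed in compiled form; this text tells all that it offers.
- The arm moves only by the tool play_rows, never from a script. Its argument "targets" is a list that holds one entry, the list of rows, each a list of 6 numbers: the shift along the tool's x, y, z in m, then the turn, a rotation vector about the tool's x, y, z in rad. A call has 1 to 10 rows; each row is the pose to reach, as a shift and turn from the pose commanded when the call began, along the tool's axes at that moment; what a row does not reach only later rows make up. A row lasts 1/8 s, in which the tool goes at most 62.5 mm and 10.7 degrees, less where a joint would pass 70% of its speed; a pose out of reach is approached as far as the arm can. A call with a gripper value outside its range is refused whole. "gripper" is the gripper command: -1 is shut, 1 is fully open, values between are in proportion, set as the call begins (left out, the last holds). The fingers move at their own pace and stop on an object; the grip force is fixed at half the most. Time passes only in rows, so rows that repeat a pose let the fingers close. It gives the time, the measured TCP pose, the force and the opening at its end, in the units of the state.
- arm.observe(): the state, without advancing time (a new reading comes with each control period).
- arm.get_image(name): name is "side" or "top"; returns the picture (480x640x3 uint8, red, green, blue); there is no depth.
- arm.camera_params(name): a dict with "vfov" (degrees; the focal length in pixels is half the picture's height over the tangent of half this angle, whatever the lens; pixels are square), "cx", "cy" (the principal point, pixels), "k1" (the pictures are not rectified: a ray, as slopes to the right and down, at radius r is drawn at 1 + k1 r^2 times it, then the intrinsics apply), "position" and "orientation" of the camera in the world. Camera axes: x right, y down, z forward; pixel columns grow to the right and rows downward; lengths in m; the calibration is good to about 2 mm. A picture is of the moment at which its call begins. camera_params takes no time and is no camera call.
- arm.hand_in(): hands the job in, once; it reports no verdict.
The state is a dict: "t": time; "joint_positions": joint angles; "qvel": joint speeds; "joint_torque": joint torques, N m; "tool_pos": TCP position; "tool_rot": TCP orientation; "ft_force": force on the tool from outside, world axes, zero at the start; "torque": the same for the moment, N m; "gripper_width": opening from 0.0 (shut) to 1.0 (fully open).
Only numpy, scipy, OpenCV 4.12 (cv2) and the standard library are available. Lean on these libraries where they do the work, as an engineer would, in place of code of your own. Each camera call takes 0.05 s, during which the arm holds its last target.

## Working session

There is one attempt and no reset: what is moved stays moved. The work goes in short steps, Python scripts to look and compute and a tool call to move; the robot and the scene stay as the last step left them, time stands still between calls to the robot, and variables do not carry over. Pictures are saved under pics/ and viewed, and the job is handed in when it is done.

Besides the shell and the picture viewer there is one more tool, called by a JSON object that holds its "name" and its "arguments", one argument or row to a line. play_rows: Moves the arm, as the interface text tells. Its arguments: {"type":"object","properties":{"targets":{"type":"array","items":{"type":"array","items":{"type":"array","items":{"type":"number"}}}},"gripper":{"type":"number"}},"required":["targets"]}

```bash
mkdir -p pics; python3 - <<'E'
from workcell import arm
import cv2
for n in("side","top"):
    im=arm.get_image(n); cv2.imwrite(f"pics/{n}0.png",im[:,:,::-1]); print(n,arm.camera_params(n))
print(arm.observe())
E
```

```text
side {'vfov': 52.54822617294666, 'cx': 315.98280817853316, 'cy': 239.9977039469654, 'k1': 0.032089442368445166, 'position': array([-0.01468092, -0.82087843,  0.78804227]), 'orientation': array([ 0.84483438, -0.2653231 ,  0.14863916, -0.44018738])}
top {'vfov': 54.150973203502836, 'cx': 315.480569089424, 'cy': 239.9099417460255, 'k1': 0.011890219217576076, 'position': array([0.3768282 , 0.00170692, 1.16263371]), 'orientation': array([ 0.7488927 , -0.65473633,  0.06962212, -0.07505217])}
{'t': 0.1, 'joint_positions': array([ 1.11859481e+00,  3.53568805e-01,  1.63402664e+00, -9.77236498e-06,
        1.15521557e+00, -2.39660988e-03]), 'qvel': array([ 0.00087219, -0.0012297 , -0.00153699,  0.00036173,  0.00058772,
        0.00182623]), 'joint_torque': array([ 7.09300002e-04, -6.06358266e+01, -3.42818928e+01, -8.16084344e-05,
        4.01317011e-03,  5.83473434e-05]), 'tool_pos': array([0.27154937, 0.56242976, 0.20215725]), 'tool_rot': array([ 0.68971948, -0.15778538,  0.1575974 , -0.68887871]), 'ft_force': array([ 0.03347903, -1.04027578, -0.37467341]), 'torque': array([-0.01926902,  0.04772553, -0.01468922]), 'gripper_width': 0.9955065126886505}
```

View pics/side0.png

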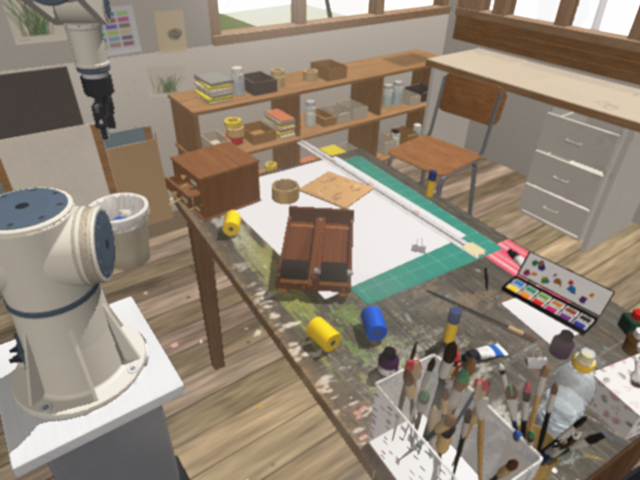

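View pics/top0.png

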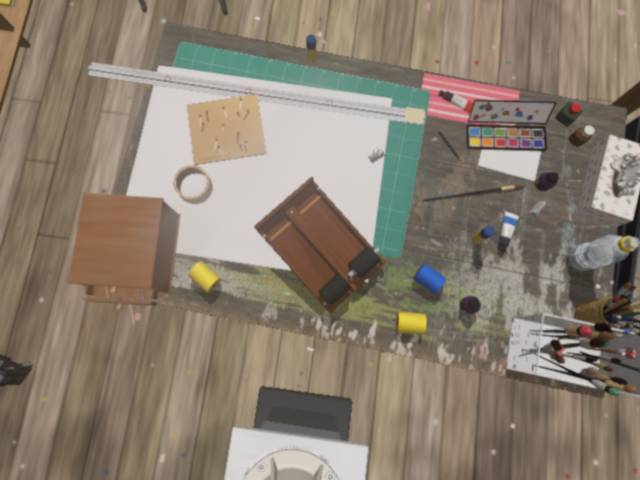

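```bash
python3 - <<'E'
import cv2,numpy as np
t=cv2.imread("pics/top0.png")[170:320,245:395]; s=cv2.imread("pics/side0.png")[200:300,270:370]
cv2.imwrite("pics/tc.png",cv2.resize(t,(600,600),interpolation=cv2.INTER_CUBIC))
cv2.imwrite("pics/sc.png",cv2.resize(s,(600,600),interpolation=cv2.INTER_CUBIC))
E
```

```text
(no output)
```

View pics/tc.png

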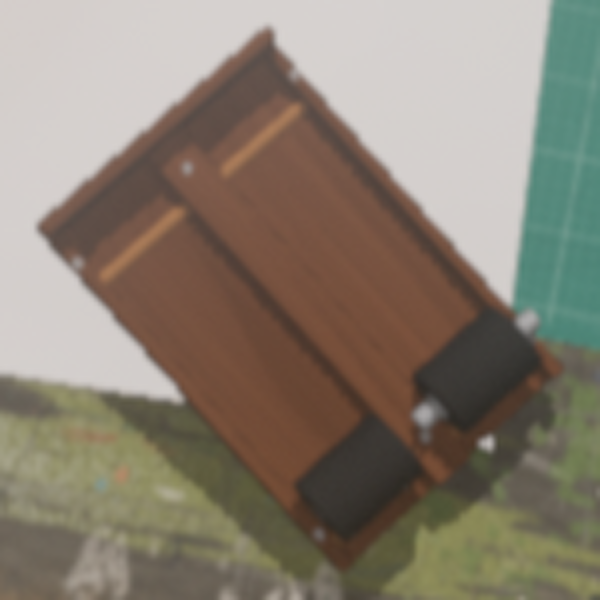

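View pics/sc.png

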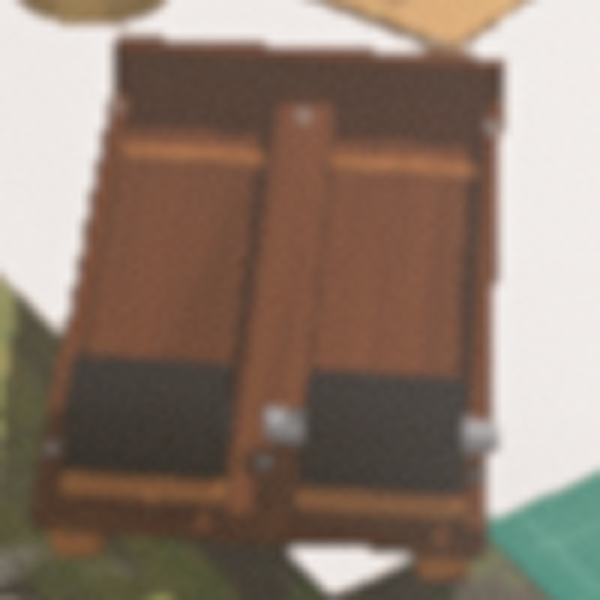

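```bash
cat > h.py <<'E'
import numpy as np,cv2
from scipy.spatial.transform import Rotation as R
from scipy.optimize import least_squares
from workcell import arm
def proj(n,P):
    c=arm.camera_params(n);f=240/np.tan(np.radians(c['vfov']/2))
    q=R.from_quat(c['orientation']).inv().apply(np.atleast_2d(P)-c['position']);s=q[:,:2]/q[:,2:]
    s=s*(1+c['k1']*(s**2).sum(1,keepdims=True)); return s*f+[c['cx'],c['cy']]
def ray(n,uv):
    c=arm.camera_params(n);f=240/np.tan(np.radians(c['vfov']/2))
    d=(np.array(uv,float)-[c['cx'],c['cy']])/f; s=d.copy()
    for _ in range(20): s=d/(1+c['k1']*(s**2).sum())
    v=R.from_quat(c['orientation']).apply([s[0],s[1],1]);return c['position'],v/np.linalg.norm(v)
def onz(n,uv,z):
    p,v=ray(n,uv);return p+v*(z-p[2])/v[2]
def bed(p):
    x,y,yaw=p
    return np.array([x,y,.046]),R.from_euler('z',yaw)*R.from_euler('y',-.15)
def b2w(p,P):
    o,r=bed(p);return o+r.apply(P)
E
python3 - <<'E'
from h import *
obs=[]
# ridge ends (crop coords)
T=lambda u,v:(u/4+245-.375,v/4+170-.375)
S=lambda u,v:(u/6+270-.417,v/6+200-.417)
for n,c,L in(("top",T,[((102,277),(88,82,2.5)),((185,210),(88,14,2.5)),((224,173),(88,-14,2.5)),((301,106),(88,-82,2.5)),((360,475),(-100,48,24)),((478,368),(-100,-48,24))]),
 ("side",S,[((122,150),(88,82,2.5)),((265,157),(88,14,2.5)),((330,163),(88,-14,2.5)),((475,170),(88,-82,2.5)),((148,415),(-100,48,24)),((386,428),(-100,-48,24))])):
    for uv,P in L: obs.append((n,c(*uv),np.array(P)/1000))
def res(p,cams=("top","side")):
    return np.concatenate([proj(n,b2w(p,P))[0]-uv for n,uv,P in obs if n in cams])
for cams in (("top",),("side",),("top","side")):
    s=least_squares(res,[.45,0,.7],args=(cams,));print(cams,s.x,np.round(s.fun.reshape(-1,2),1).tolist())
p=s.x
for nm,P in(("roller",(-.1,-.048,.024)),("spare",(-.1,.048,.024)),("park_right",(.1,-.048,.024))):print(nm,b2w(p,P))
print("onz roller",onz("top",T(478,368),.0548),onz("top",T(360,475),.0548))
for n,uv in(("tape",(193,183)),("ink",(470,304)),("glue",(485,233)),("ink2?",(546,181))):print(n,onz("top",uv,.05))
E
```

```text
('top',) [0.59803426 0.01392004 0.87740533] [[0.1, 0.9], [0.5, -1.0], [-0.7, 0.7], [0.7, -0.8], [-0.2, 0.3], [-0.3, -0.2]]
('side',) [0.59665936 0.01277222 0.88087402] [[-0.4, -0.3], [0.4, -0.1], [-0.3, -0.6], [0.4, -0.4], [0.1, 0.5], [-0.2, 0.6]]
('top', 'side') [0.59764352 0.01372562 0.87878729] [[0.2, 1.2], [0.5, -0.8], [-0.7, 0.9], [0.6, -0.6], [-0.1, 0.4], [-0.3, -0.1], [-0.2, -0.6], [0.6, -0.4], [-0.1, -0.8], [0.5, -0.6], [0.2, 0.1], [-0.2, 0.3]]
roller [ 0.56922133 -0.09579595  0.05478669]
spare [ 0.49530463 -0.03453975  0.05478669]
park_right [0.6954054  0.056468   0.08467432]
onz roller [ 0.56912075 -0.09642712  0.0548    ] [ 0.49632082 -0.03455247  0.0548    ]
tape [0.70900253 0.34558795 0.05      ]
ink [ 0.50306622 -0.3552455   0.05      ]
glue [ 0.67928912 -0.38002344  0.05      ]
ink2? [ 0.83212196 -0.52202233  0.05      ]
```

```bash
cat >> h.py <<'E'
BP=np.array([0.59764352,0.01372562,0.87878729])
def tool(o=None):
    o=o or arm.observe();return np.array(o['tool_pos']),R.from_quat(o['tool_rot'])
def inbed(P):
    o,r=bed(BP);return r.inv().apply(np.asarray(P)-o)*1000
def goal(P):  # bed point mm -> shift in tool axes + rotvec, aligned to bed
    pt,rt=tool();o,r=bed(BP);w=b2w(BP,np.array(P)/1000)
    M=r.as_matrix();out=[]
    for s in(1,-1):
        A=np.c_[s*M[:,0],-M[:,2],s*M[:,1]];out.append((rt.inv()*R.from_matrix(A)).as_rotvec())
    rv=min(out,key=np.linalg.norm)
    return rt.inv().apply(w-pt),rv,w
E
python3 - <<'E'
from h import *
np.set_printoptions(precision=4,suppress=True)
pt,rt=tool();print(rt.as_matrix());print(goal((-165,-48,80)));print(goal((-165,-48,14)))
for uv in((80,193),(164,197),(155,293),(72,285)):print(onz("top",uv,.16))
E
```

```text
[[ 0.9005 -0.0005  0.4348]
 [-0.4348 -0.0011  0.9005]
 [ 0.     -1.     -0.0012]]
(array([ 0.5368,  0.1024, -0.5337]), array([ 0.1007, -1.3259, -0.128 ]), array([ 0.5229, -0.1517,  0.1004]))
(array([ 0.5392,  0.1676, -0.5241]), array([ 0.1007, -1.3259, -0.128 ]), array([ 0.5292, -0.1441,  0.0352]))
[0.6194 0.5541 0.16  ]
[0.6355 0.369  0.16  ]
[0.4244 0.3459 0.16  ]
[0.4178 0.5232 0.16  ]
```

{"name": "play_rows", "arguments": {
  "targets": [
    [[0.033,0,-0.053,0,0,0],[0.065,0,-0.107,0,0,0],[0.098,0,-0.16,0,0,0],[0.13,0,-0.213,0,0,0],[0.163,0,-0.267,0,0,0],[0.163,0,-0.267,0,0,0]]
  ],
  "gripper": -0.4
}}

```text
t: 0.85
tool_pos: [0.3019, 0.2479, 0.2025]
tool_rot: [0.689, -0.159, 0.159, -0.688]
ft_force: [-0.8, 0.8, -0.1]
gripper_width: 0.298
```

```bash
sed -i 's/for s in(1,-1)/for s in(-1,)/' h.py; python3 - <<'E'
from h import *
np.set_printoptions(precision=4,suppress=True)
o=arm.observe();print(o['tool_pos'],o['ft_force'],o['gripper_width'],o['joint_positions']);print(goal((-165,-48,120)))
for uv in((411,323),(430,278)):print(onz("top",uv,.024))
E
```

```text
[0.3019 0.2479 0.2025] [-0.7995  0.8129 -0.1385] 0.29757885202674045 [ 0.6843 -0.0258  2.0963 -0.0007  1.0724 -0.4325]
(array([ 0.3724,  0.0629, -0.2681]), array([0.1367, 1.8052, 0.108 ]), array([ 0.5191, -0.1563,  0.14  ]))
[ 0.442  -0.2268  0.024 ]
[ 0.5559 -0.2628  0.024 ]
```

{"name": "play_rows", "arguments": {
  "targets": [
    [[0.037,0.006,-0.027,0.014,0.18,0.011],[0.074,0.012,-0.054,0.027,0.361,0.022],[0.112,0.019,-0.08,0.041,0.542,0.032],[0.149,0.025,-0.107,0.055,0.722,0.043],[0.186,0.031,-0.134,0.068,0.903,0.054],[0.223,0.038,-0.161,0.082,1.083,0.065],[0.261,0.044,-0.188,0.096,1.264,0.076],[0.298,0.05,-0.214,0.109,1.444,0.086],[0.335,0.057,-0.241,0.123,1.625,0.097],[0.3724,0.063,-0.268,0.1367,1.8052,0.108]]
  ]
}}

```text
t: 2.1
tool_pos: [0.5227, -0.1527, 0.1392]
tool_rot: [-0.251, 0.662, -0.615, 0.348]
ft_force: [0.8, 0.9, -0.1]
gripper_width: 0.295
```

```bash
python3 - <<'E'
from h import *
np.set_printoptions(precision=4,suppress=True)
o=arm.observe();print(o['tool_pos'],o['ft_force'],o['gripper_width'],o['joint_positions'],inbed(o['tool_pos']));print(goal((-165,-48,14)))
E
```

```text
[ 0.5227 -0.1527  0.1392] [ 0.7924  0.9047 -0.0623] 0.29459951325887185 [-0.3857  0.2783  1.9106  0.1835  0.9155  0.1989] [-160.0396  -48.4388  118.4652]
(array([ 0.0052,  0.1045, -0.0003]), array([ 0.0008, -0.002 , -0.0021]), array([ 0.5292, -0.1441,  0.0352]))
```

{"name": "play_rows", "arguments": {
  "targets": [
    [[0.005,0.02,0,0,0,0],[0.005,0.04,0,0,0,0],[0.005,0.06,0,0,0,0],[0.005,0.08,0,0,0,0],[0.005,0.095,0,0,0,0],[0.005,0.104,0,0,0,0],[0.005,0.104,0,0,0,0]]
  ]
}}

```text
t: 2.98
tool_pos: [0.528, -0.1431, 0.0357]
tool_rot: [-0.253, 0.661, -0.614, 0.349]
ft_force: [0.3, 0.1, 0.6]
gripper_width: 0.299
```

```bash
python3 - <<'E'
from h import *
np.set_printoptions(precision=4,suppress=True)
o=arm.observe();print(o['tool_pos'],o['ft_force'],o['joint_positions'],inbed(o['tool_pos']));print(goal((-140,-48,14)))
a=arm.get_image("top")[190:310,280:400,::-1];b=arm.get_image("side")[200:300,270:370,::-1]
cv2.imwrite("pics/c1.png",np.hstack([cv2.resize(a,(400,400),interpolation=2),cv2.resize(b,(400,400),interpolation=2)]))
E
```

```text
[ 0.528  -0.1431  0.0357] [0.277  0.0722 0.562 ] [-0.3647  0.4354  1.973   0.2245  0.6986  0.1534] [-164.8712  -46.398    14.5262]
(array([-0.0249,  0.0006,  0.0017]), array([ 0.0019,  0.004 , -0.0012]), array([ 0.5449, -0.1251,  0.0389]))
```

View pics/c1.png

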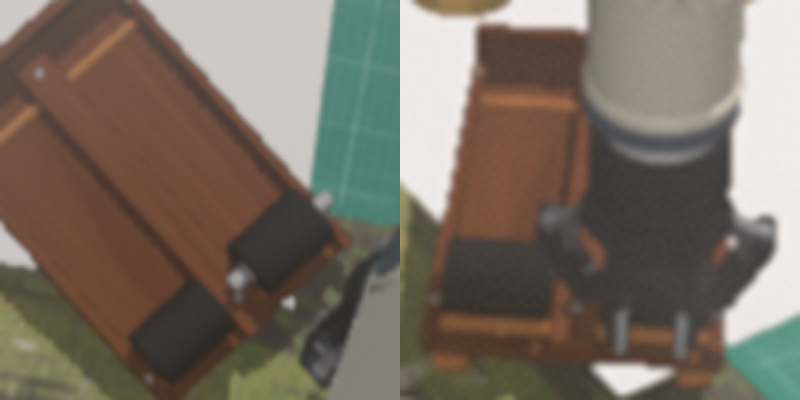

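{"name": "play_rows", "arguments": {
  "targets": [
    [[-0.006,0,0.001,0,0,0],[-0.012,0.0005,0.0017,0,0,0],[-0.018,0.0005,0.0017,0,0,0],[-0.022,0.0005,0.0017,0,0,0],[-0.026,0.0005,0.0017,0,0,0],[-0.029,0.0005,0.0017,0,0,0],[-0.032,0.0005,0.0017,0,0,0],[-0.035,0.0005,0.0017,0,0,0]]
  ]
}}

```text
t: 4.08
tool_pos: [0.5514, -0.1176, 0.041]
tool_rot: [-0.253, 0.661, -0.615, 0.349]
ft_force: [-0.3, 0.1, 0.4]
gripper_width: 0.303
```

```bash
cat > look.py <<'E'
from h import *
import sys
np.set_printoptions(precision=4,suppress=True)
o=arm.observe();_,r=bed(BP);print(o['t'],'Fbed',r.inv().apply(o['ft_force']),inbed(o['tool_pos']),goal((-100,-48,14))[1])
a=arm.get_image("top")[170:310,250:390,::-1];b=arm.get_image("side")[200:300,270:370,::-1]
cv2.imwrite(f"pics/{sys.argv[1]}.png",np.hstack([cv2.resize(a,(400,400),interpolation=2),cv2.resize(b,(400,400),interpolation=2)]))
E
python3 look.py c2
```

```text
4.075 Fbed [-0.0321  0.342   0.4148] [-129.8471  -48.187    14.5458] [ 0.0011  0.0038 -0.0014]
```

View pics/c2.png

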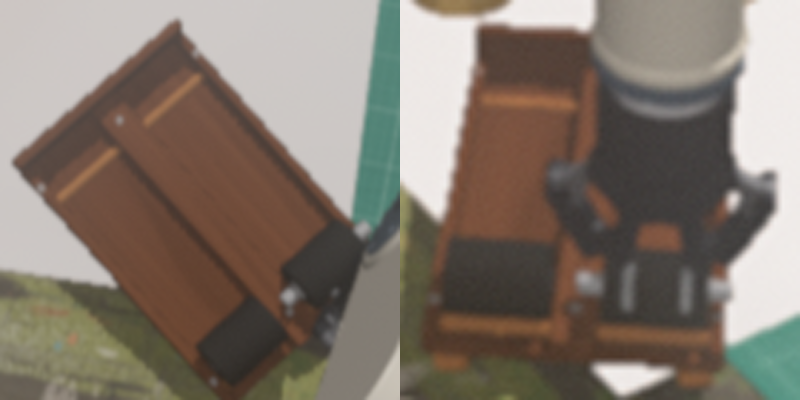

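{"name": "play_rows", "arguments": {
  "targets": [
    [[-0.004,0,0,0,0,0],[-0.008,0,0,0,0,0],[-0.012,0,0,0,0,0],[-0.016,0,0,0,0,0],[-0.02,0,0,0,0,0],[-0.024,0,0,0,0,0],[-0.028,0,0,0,0,0],[-0.032,0,0,0,0,0],[-0.036,0,0,0,0,0],[-0.04,0,0,0,0,0]]
  ]
}}

```text
t: 5.42
tool_pos: [0.5782, -0.0873, 0.0513]
tool_rot: [-0.252, 0.66, -0.615, 0.351]
ft_force: [-14.4, -0.1, 45.5]
gripper_width: 0.3
```

```bash
python3 look.py c3
```

```text
5.425 Fbed [-2.3479 11.0537 46.3919] [-88.3908 -49.4555  18.7105] [-0.0017  0.0044 -0.0037]
```

View pics/c3.png

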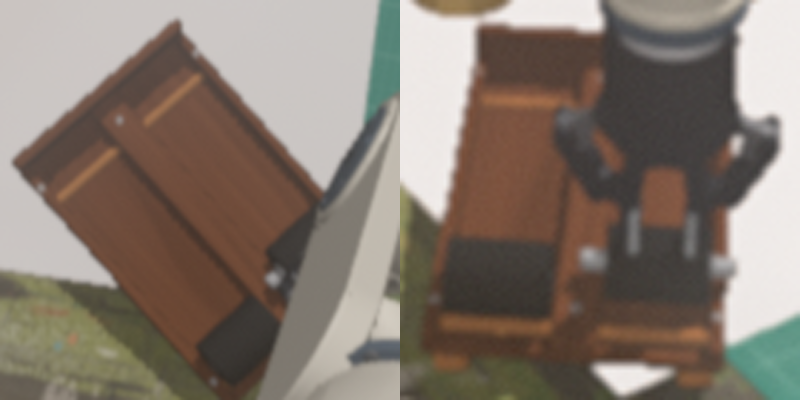

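```bash
python3 - <<'E'
from h import *
np.set_printoptions(precision=4,suppress=True)
o=arm.observe();print(o['gripper_width'],o['torque'])
im=arm.get_image("side")
S=lambda P:(proj("side",P)-[270,200]+.5)*6
big=cv2.resize(im[200:300,270:370,::-1],(600,600),interpolation=2)
pt,rt=tool()
for p,c in [(pt,(0,0,255))]+[(pt+rt.apply([0,0,s*.0125]),(0,255,255)) for s in(1,-1)]:
    q=S(p)[0];cv2.circle(big,(int(q[0]),int(q[1])),4,c,1)
for x in (-100,-90,-80,-70):
  for y in(-89,-7):
    q=S(b2w(BP,np.array([x,y,24])/1000))[0];cv2.circle(big,(int(q[0]),int(q[1])),3,(0,255,0),-1)
cv2.imwrite("pics/d3.png",big)
E
```

```text
0.3010510090386977 [1.3685 1.5265 0.3999]
```

View pics/d3.png

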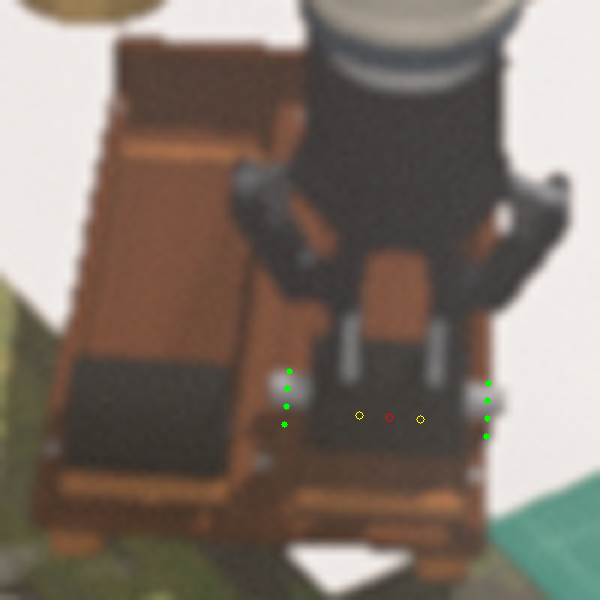

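```bash
python3 - <<'E'
from h import *
r=bed(BP)[1];M=r.as_matrix()
big=cv2.imread("pics/c1.png")[:,400:]
big=cv2.resize(big,(800,800))[200:,:]
o,_=bed(BP)
S=lambda P:((proj("side",P)-[270,200]+.5)*8-[0,200])[0]
for x in(-176,-165,-154):
 for z in(14.5,34,44):
  for y in (-46.4,-46.4+12.5,-46.4-12.5):
   q=S(b2w(BP,np.array([x,y,z])/1000));cv2.circle(big,(int(q[0]),int(q[1])),3,{14.5:(0,0,255),34:(0,255,255),44:(255,0,255)}[z],-1)
cv2.imwrite("pics/d1.png",big)
E
```

```text
(no output)
```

View pics/d1.png

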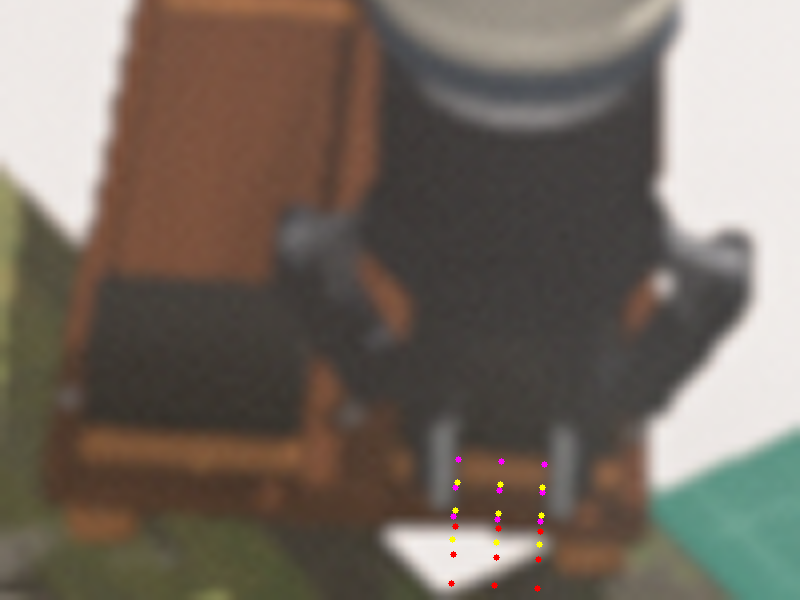

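{"name": "play_rows", "arguments": {
  "targets": [
    [[0.001,-0.004,0,0,0,0],[0.005,-0.005,0,0,0,0],[0.01,-0.005,0,0,0,0],[0.016,-0.004,0,0,0,0],[0.022,-0.003,0,0,0,0],[0.028,-0.002,0,0,0,0],[0.036,-0.001,0,0,0,0],[0.048,0,0,0,0,0],[0.065,0,0,0,0,0],[0.08,0,0,0,0,0]]
  ]
}}

```text
t: 6.82
tool_pos: [0.5251, -0.1491, 0.0345]
tool_rot: [-0.253, 0.661, -0.614, 0.349]
ft_force: [-0.2, -0.1, -0.9]
gripper_width: 0.299
```

```bash
python3 look.py c4
```

```text
6.825 Fbed [-0.3284  0.1347 -0.9017] [-171.4503  -48.0367   14.2337] [ 0.0017  0.0035 -0.0011]
```

View pics/c4.png

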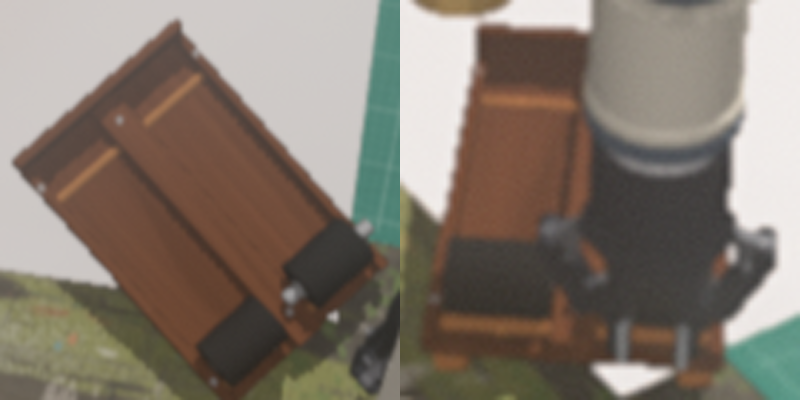

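```bash
python3 - <<'E'
from h import *
o,r=bed(BP)
im=cv2.imread("pics/c4.png")[270:400,550:760];cv2.imwrite("pics/d4.png",cv2.resize(im,None,fx=3.5,fy=3.5,interpolation=2))
for uv in((622/4+270-100,365/4+200),(683/4+270-100,368/4+200)):
    p,v=ray("side",uv);p=r.inv().apply(p-o);v=r.inv().apply(v)
    for x in(-.182,-.171,-.160):print(uv,(p+v*(x-p[0])/v[0])*1000)
E
```

```text
(325.5, 291.25) [-182.          -32.71130474   43.16138821]
(325.5, 291.25) [-171.          -32.28315261   30.40871745]
(325.5, 291.25) [-160.          -31.85500048   17.6560467 ]
(340.75, 292.0) [-182.          -67.4912529    43.85450225]
(340.75, 292.0) [-171.          -67.58801695   31.11229232]
(340.75, 292.0) [-160.          -67.68478101   18.37008238]
```

View pics/d4.png

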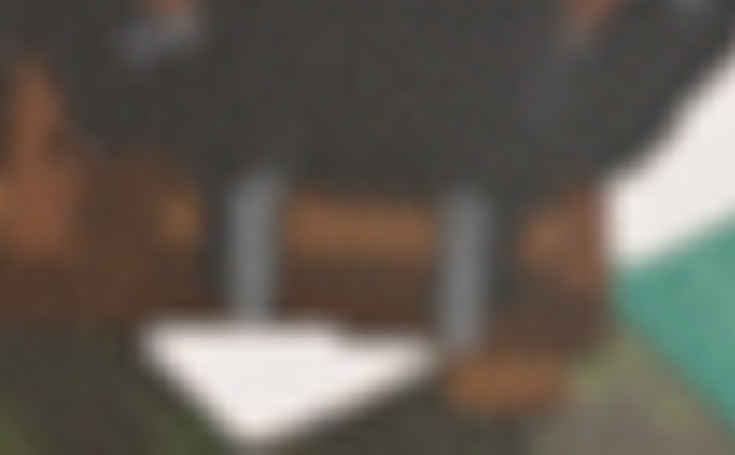

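{"name": "play_rows", "arguments": {
  "targets": [
    [[0,0.006,0,0,0,0],[0,0.012,0,0,0,0],[0,0.018,0,0,0,0],[0,0.023,0,0,0,0],[0,0.023,0,0,0,0]]
  ]
}}

```text
t: 7.55
tool_pos: [0.5283, -0.1452, 0.0117]
tool_rot: [-0.253, 0.661, -0.614, 0.349]
ft_force: [0.6, -1.0, 0.9]
gripper_width: 0.3
```

```bash
python3 look.py c5;  python3 - <<'E'
import cv2
im=cv2.imread("pics/c5.png")[250:400,550:760];cv2.imwrite("pics/d5.png",cv2.resize(im,None,fx=3.5,fy=3.5,interpolation=2))
E
```

```text
7.55 Fbed [-0.2244 -1.1286  0.9843] [-169.9225  -48.0087   -8.9942] [ 0.0018  0.004  -0.0012]
```

View pics/d5.png

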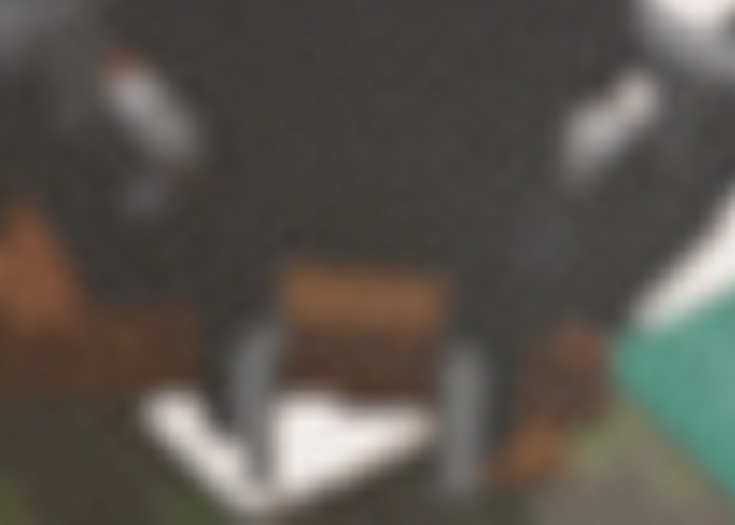

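```bash
python3 - <<'E'
from h import *
np.set_printoptions(precision=1,suppress=True)
o,r=bed(BP)
for uv in((325.9,297.1),(340.8,297.5)):
    p,v=ray("side",uv);p=r.inv().apply(p-o);v=r.inv().apply(v)
    for x in(-.181,-.170,-.160):print(uv,(p+v*(x-p[0])/v[0])*1000)
E
```

```text
(325.9, 297.1) [-181.   -34.    21.5]
(325.9, 297.1) [-170.   -33.6    8.5]
(325.9, 297.1) [-160.   -33.2   -3.4]
(340.8, 297.5) [-181.   -68.4   23.4]
(340.8, 297.5) [-170.   -68.5   10.4]
(340.8, 297.5) [-160.   -68.6   -1.4]
```

{"name": "play_rows", "arguments": {
  "targets": [
    [[-0.006,0,0,0,0,0],[-0.012,0,0,0,0,0],[-0.018,0,0,0,0,0],[-0.022,0,0,0,0,0],[-0.026,0,0,0,0,0],[-0.03,0,0,0,0,0]]
  ]
}}

```text
t: 8.4
tool_pos: [0.5475, -0.1224, 0.0168]
tool_rot: [-0.253, 0.66, -0.615, 0.349]
ft_force: [-0.7, 0.1, -0.3]
gripper_width: 0.301
```

```bash
python3 look.py c6
```

```text
8.4 Fbed [-0.4542  0.6176 -0.2279] [-139.6866  -48.2463   -8.4208] [ 0.001   0.0039 -0.0014]
```

View pics/c6.png

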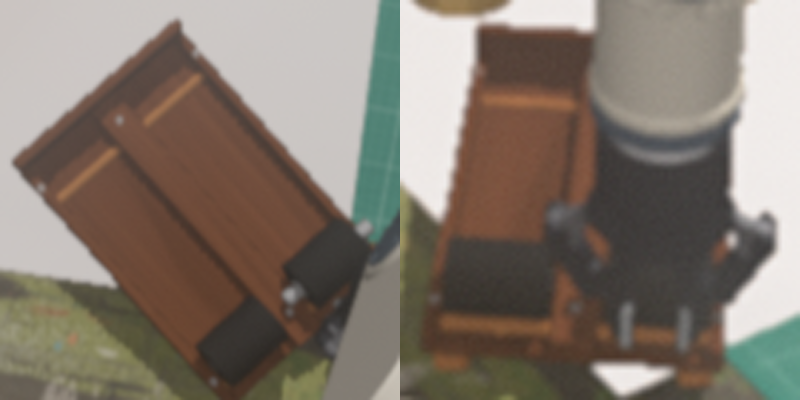

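{"name": "play_rows", "arguments": {
  "targets": [
    [[-0.002,0,0,0,0,0],[-0.004,0,0,0,0,0],[-0.006,0,0,0,0,0],[-0.008,0,0,0,0,0],[-0.01,0,0,0,0,0],[-0.012,0,0,0,0,0]]
  ]
}}

```text
t: 9.25
tool_pos: [0.5549, -0.1134, 0.0186]
tool_rot: [-0.253, 0.66, -0.615, 0.349]
ft_force: [-0.3, -0.5, 0.2]
gripper_width: 0.299
```

```bash
python3 look.py c7
```

```text
9.25 Fbed [-0.5599 -0.0458  0.297 ] [-127.8039  -48.2313   -8.4028] [ 0.001   0.0039 -0.0014]
```

View pics/c7.png

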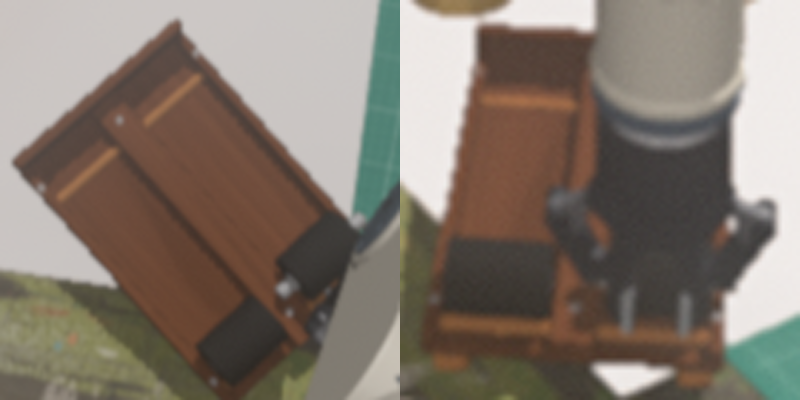

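{"name": "play_rows", "arguments": {
  "targets": [
    [[-0.003,0,0,0,0,0],[-0.006,0,0,0,0,0],[-0.009,0,0,0,0,0],[-0.012,0,0,0,0,0],[-0.016,0,0,0,0,0],[-0.02,0,0,0,0,0]]
  ]
}}

```text
t: 10.1
tool_pos: [0.5676, -0.098, 0.0216]
tool_rot: [-0.253, 0.66, -0.615, 0.35]
ft_force: [-0.8, -0.2, -0.5]
gripper_width: 0.3
```

```bash
python3 look.py c8
```

```text
10.1 Fbed [-0.6792  0.4689 -0.3857] [-107.6253  -48.1548   -8.3702] [ 0.0009  0.0039 -0.0015]
```

View pics/c8.png

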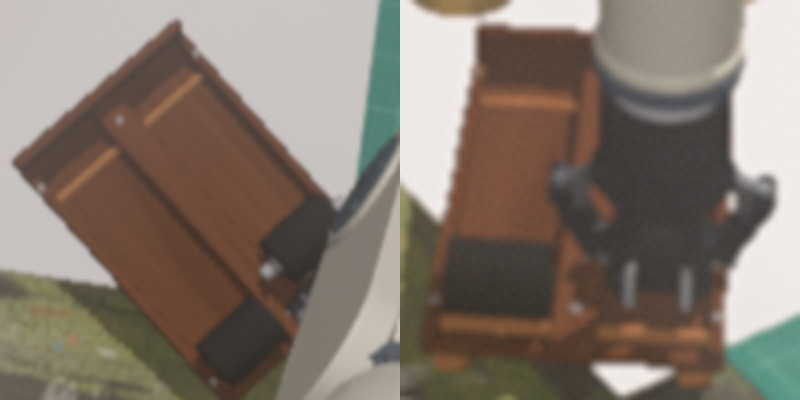

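{"name": "play_rows", "arguments": {
  "targets": [
    [[-0.005,0,0,0,0,0],[-0.01,0,0,0,0,0],[-0.015,0,0,0,0,0],[-0.02,0,0,0,0,0],[-0.025,0,0,0,0,0],[-0.03,0,0,0,0,0],[-0.035,0,0,0,0,0],[-0.04,0,0,0,0,0],[-0.045,0,0,0,0,0],[-0.05,0,0,0,0,0]]
  ]
}}

```text
t: 11.45
tool_pos: [0.599, -0.0598, 0.0292]
tool_rot: [-0.253, 0.66, -0.615, 0.349]
ft_force: [-0.6, -0.4, 0.3]
gripper_width: 0.299
```

```bash
python3 look.py c9
```

```text
11.45 Fbed [-0.6035  0.1949  0.3468] [-57.6285 -47.9436  -8.3168] [ 0.001   0.0038 -0.0014]
```

View pics/c9.png

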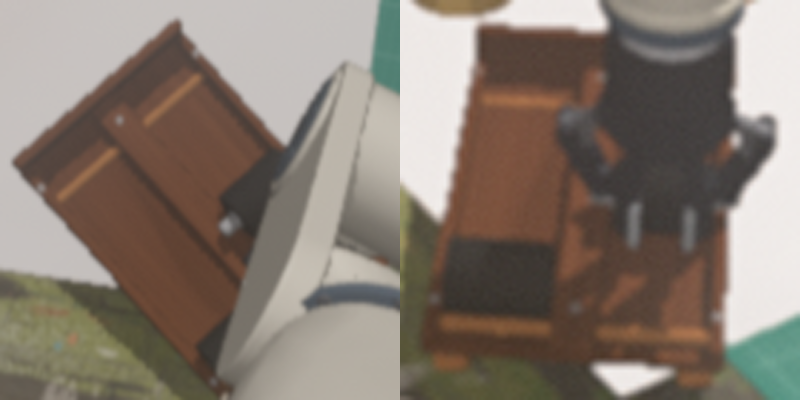

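{"name": "play_rows", "arguments": {
  "targets": [
    [[-0.005,0,0,0,0,0],[-0.01,0,0,0,0,0],[-0.015,0,0,0,0,0],[-0.02,0,0,0,0,0],[-0.025,0,0,0,0,0],[-0.03,0,0,0,0,0],[-0.035,0,0,0,0,0],[-0.04,0,0,0,0,0],[-0.045,0,0,0,0,0],[-0.05,0,0,0,0,0]]
  ]
}}

```text
t: 12.8
tool_pos: [0.6304, -0.0216, 0.0367]
tool_rot: [-0.253, 0.66, -0.615, 0.35]
ft_force: [-0.4, -0.1, 0.0]
gripper_width: 0.301
```

```bash
python3 look.py c10; python3 - <<'E'
from h import *
print(inbed(onz("top",(250+231*.35,170+223*.35),b2w(BP,[-.02,-.008,.024])[2])))
E
```

```text
12.8 Fbed [-0.3456  0.241   0.0806] [ -7.6003 -47.8058  -8.2181] [ 0.0009  0.0039 -0.0015]
[-23.02469443 -10.51765265  24.45713785]
```

View pics/c10.png

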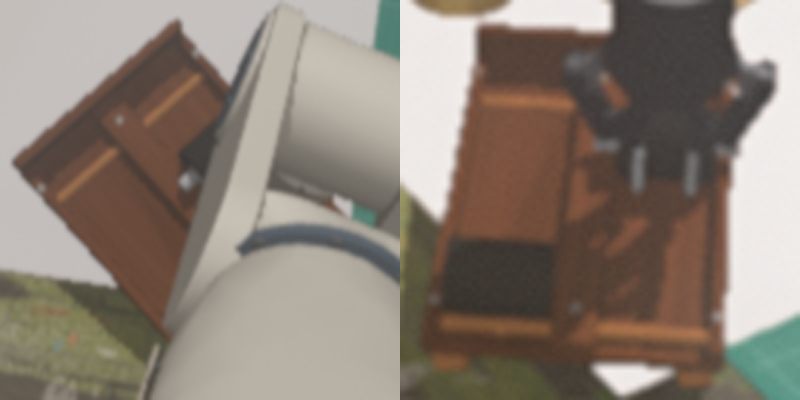

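{"name": "play_rows", "arguments": {
  "targets": [
    [[-0.005,0,0,0,0,0],[-0.01,0,0,0,0,0],[-0.015,0,0,0,0,0],[-0.02,0,0,0,0,0],[-0.025,0,0,0,0,0],[-0.03,0,0,0,0,0],[-0.035,0,0,0,0,0],[-0.04,0,0,0,0,0],[-0.044,0,0,0,0,0],[-0.047,0,0,0,0,0]]
  ]
}}

```text
t: 14.15
tool_pos: [0.6599, 0.0143, 0.0438]
tool_rot: [-0.253, 0.66, -0.615, 0.35]
ft_force: [-0.9, -0.2, -0.7]
gripper_width: 0.3
```

```bash
python3 look.py c11
```

```text
14.15 Fbed [-0.8444  0.5877 -0.5728] [ 39.3269 -47.5619  -8.1731] [ 0.001   0.004  -0.0014]
```

View pics/c11.png

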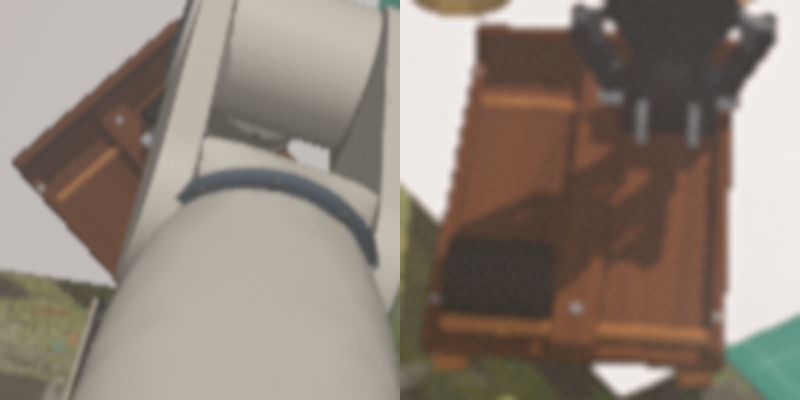

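{"name": "play_rows", "arguments": {
  "targets": [
    [[-0.0025,0,0,0,0,0],[-0.005,0,0,0,0,0],[-0.0075,0,0,0,0,0],[-0.01,0,0,0,0,0],[-0.0125,0,0,0,0,0],[-0.015,0,0,0,0,0],[-0.0175,0,0,0,0,0],[-0.02,0,0,0,0,0],[-0.0225,0,0,0,0,0],[-0.025,0,0,0,0,0]]
  ]
}}

```text
t: 15.5
tool_pos: [0.6755, 0.0333, 0.0476]
tool_rot: [-0.253, 0.66, -0.615, 0.35]
ft_force: [-0.4, 0.3, -0.3]
gripper_width: 0.298
```

```bash
python3 look.py c12
```

```text
15.5 Fbed [-0.0859  0.5212 -0.2553] [ 64.251  -47.4834  -8.1329] [ 0.0009  0.0039 -0.0015]
```

View pics/c12.png

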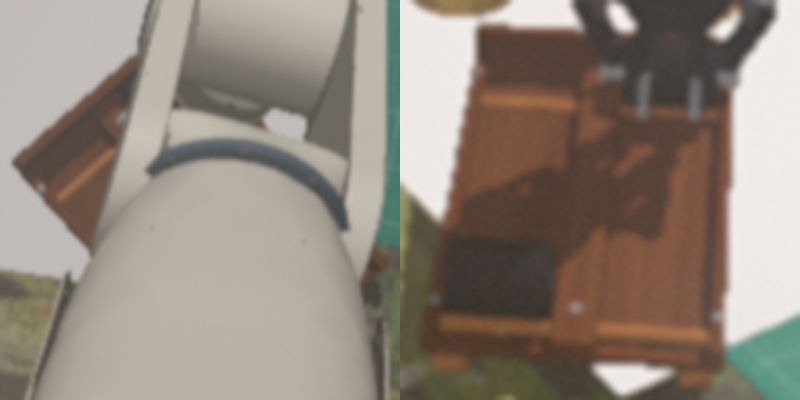

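{"name": "play_rows", "arguments": {
  "targets": [
    [[-0.001,0,0,0,0,0],[-0.001,0,0,0,0,0],[0.001,0,0,0,0,0],[0.003,0,0,0,0,0],[0.005,0,0,0,0,0],[0.008,0,0,0,0,0],[0.011,0,0,0,0,0]]
  ]
}}

```text
t: 16.48
tool_pos: [0.6684, 0.0245, 0.0459]
tool_rot: [-0.253, 0.66, -0.615, 0.349]
ft_force: [-0.3, -0.4, 0.8]
gripper_width: 0.302
```

```bash
python3 look.py c13
```

```text
16.475 Fbed [-0.3788 -0.0548  0.887 ] [ 52.8018 -47.5757  -8.1185] [ 0.0009  0.0038 -0.0014]
```

View pics/c13.png

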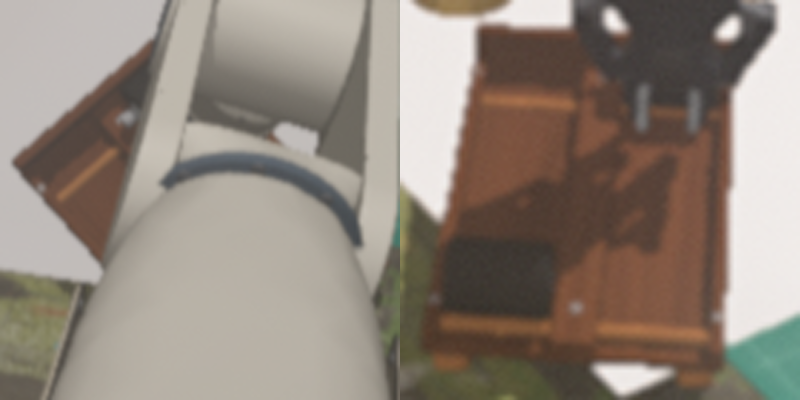

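{"name": "play_rows", "arguments": {
  "targets": [
    [[0.01,0,0,0,0,0],[0.02,0,0,0,0,0],[0.035,0,0,0,0,0],[0.05,-0.005,0,0,0,0],[0.06,-0.03,0,0,0,0],[0.065,-0.06,0,0,0,0],[0.07,-0.09,0,0,0,0],[0.09,-0.12,0,0,0,0],[0.13,-0.14,0,0,0,0],[0.17,-0.15,0,0,0,0]]
  ]
}}

```text
t: 17.82
tool_pos: [0.5467, -0.124, 0.1699]
tool_rot: [-0.252, 0.66, -0.615, 0.35]
ft_force: [0.5, 0.5, -0.6]
gripper_width: 0.3
```

{"name": "play_rows", "arguments": {
  "targets": [
    [[0.04,0,0,0,0,0],[0.08,0,0,0,0,0],[0.11,0,0,0,0,0],[0.11,0,0,0,0,0]]
  ]
}}

```text
t: 18.32
tool_pos: [0.4766, -0.208, 0.1518]
tool_rot: [-0.252, 0.661, -0.615, 0.348]
ft_force: [0.4, -0.3, -0.5]
gripper_width: 0.299
```

```bash
python3 look.py c14; python3 - <<'E'
from h import *
cv2.imwrite("pics/topF.png",arm.get_image("top")[:,:,::-1])
E
```

```text
18.325 Fbed [-0.0658 -0.5248 -0.4663] [-229.3846  -48.2643  141.6772] [ 0.001   0.0009 -0.0011]
```

View pics/c14.png

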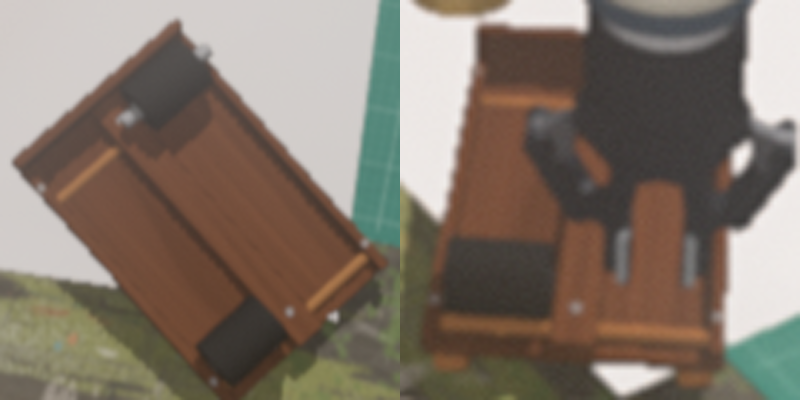

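View pics/topF.png

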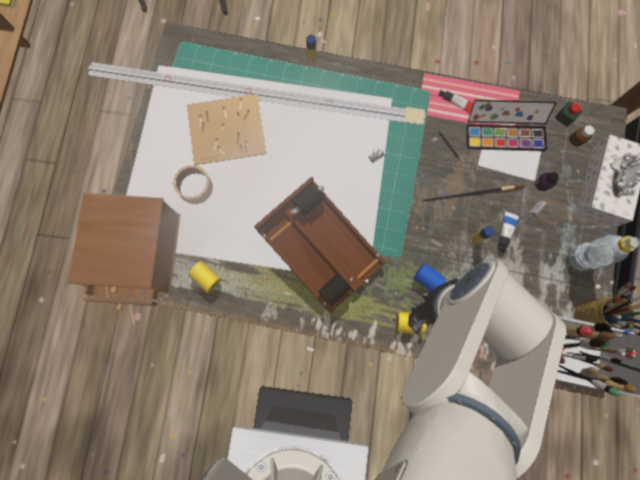

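```bash
python3 - <<'E'
from h import *
print(inbed(onz("top",(250+166.5*.35,170+85*.35),.0847)))
def c(f,x0,x1,y0,y1):
    g=cv2.imread(f)[y0:y1,x0:x1].max(2)<75
    ys,xs=np.nonzero(g);return xs.mean()+x0,ys.mean()+y0,len(xs)
print(c("pics/top0.png",318,351,270,308),c("pics/topF.png",318,351,270,308))
cv2.imwrite("pics/sideF.png",arm.get_image("side")[:,:,::-1]);o=arm.observe();print(o['t'],abs(o['qvel']).max())
E
```

```text
[ 98.49085934 -48.2039168   24.25405683]
(np.float64(334.49839743589746), np.float64(289.9310897435897), 624) (np.float64(334.4439324116743), np.float64(290.10291858678954), 651)
18.525 0.009828501916468758
```

View pics/sideF.png

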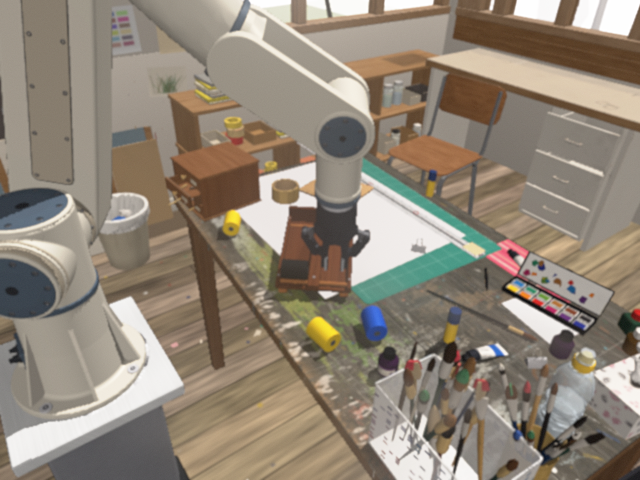

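```bash
python3 -c "
from workcell import arm
print(arm.hand_in())"
```

```text
the job is handed in; nothing more can be done
None
```

The pinned roller is parked in the pocket above the ridge in the right-hand channel. I then backed the fingers off and raised them clear, and handed the job in at about 18.5 s.

**Last checks**
- **Parked roller:** it stayed put after release. The final top view puts its centre at bed x ≈ 98.5 mm, y ≈ -48 mm. That is about 1.5 mm short of the stated 100–102 mm, but within the camera error of about 2 mm.
- **Spare roller:** it is still at its lip, shifted by less than 0.2 px in the top view.
- **Bystanders:** the ink bottle, tape roll and glue stick look unmoved in the pictures.

**What went wrong:** on my first push the fingertips were higher than I assumed. With the jaws part-open they sat roughly 20–28 mm behind the TCP. They rode up onto the pinned roller after it had rolled about 20 mm, and pressed down on it with about 46 N at the wrist. That contact was by the fingertips, not the gripper's body, and stayed well under the 120 N wrist limit.

I eased off, and the roller went back to its lip. I then lowered the tool 23 mm and repeated the push. The wrist force read under about 1.5 N at every check after that.

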